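Turn a specimen queue round between comb racks

ROBOT

A 7-joint arm with a two-finger parallel gripper is mounted at the origin on a cart in front of the work surface, level with it; the furniture and walls round the work are solid. World frame = base frame: x ahead of the robot, y to its left, z up, the work surface at z = 0. Lengths are in mm, angles in rad, forces in N, time in s.
With the tool pointing down it reaches from about 350 to 900 mm from the base axis. Payload 7.2 kg.
Tool frame: the origin (TCP) lies between the finger pads; the fingertips stand 25 mm ahead of it and the grasp point (between the pads) lies 6 mm ahead of it; z points along the fingers, y is the line along which they close (so a half turn about z gives the same grasp; the last joint's range is limited). The gripper opens to 88 mm and grips with 3 to 60 N. Pads are 20 mm wide; open, the fingers measure 115 mm over their backs; the gripper's body (75 mm by 178 mm) begins 61 mm behind the grasp point.
Start: joints at [-1.23, 0.411, -0.013, 1.596, 0.006, 1.134, -0.082], TCP at [248.452, 573.498, 247.653] pointing down, gripper open.
Joint ranges: [-2.95, 2.95], [-0.29, 1.99], [-1.47, 1.44], [0.14, 2.54], [-1.03, 4.17], [0.13, 1.85], [-2.86, 2.86]. Speed limits (rad/s): [2.39, 2.39, 3.01, 3.01, 3.14, 3.14, 3.14].

INTERFACE

Orientations are given as a rotation vector (axis times angle).
In Python, from rig import ctrl, vision, finish_job, finder gives the robot as it stands.
- The arm moves only by the tool move_arm, never from a script. Its argument "increments" is a list of rows, each an object of numbers: "tx", "ty", "tz": the shift along the tool's x, y, z in mm; "rx", "ry", "rz": the turn, a rotation vector about the tool's x, y, z in rad; "grip": the finger opening in mm, from 0 to 87.8. In form: [{"tx": .., "ty": .., "tz": .., "rx": .., "ry": .., "rz": .., "grip": ..}, ...]. A call has 1 to 10 rows; each row is the pose to reach, as a shift and turn from the pose commanded when the call began, along the tool's axes at that moment; what a row does not reach only later rows make up. A row lasts 1/8 s, in which the tool goes at most 62.5 mm and 10.7 degrees, less where a joint would pass 70% of its speed; a pose out of reach is approached as far as the arm can. A call with a gripper value outside its range is refused whole. The fingers move at their own pace and stop on an object; "newtons" is the grip in N (left out, the last holds). Time passes only in rows, so rows that repeat a pose let the fingers close. It gives the time, the measured TCP pose, the force, the opening and the grip force at its end, in the units of the state.
- ctrl.observe(): the state, without advancing time (a new reading comes with each control period).
- vision.grab_frame(name): name is "side" or "top"; returns a dict with "img" (420x560x3 uint8, blue, green, red), "depth" (420x560 float32, mm along the optical axis (not along the pixel's ray), 0 where there is no reading), "camera_matrix" (3x3 intrinsics, pixels), "k1" (the pictures are not rectified: a ray, as slopes to the right and down, at radius r is drawn at 1 + k1 r^2 times it, then the intrinsics apply), "cam_to_world" (4x4, takes a point from camera to world coordinates). Camera axes: x right, y down, z forward; pixel columns grow to the right and rows downward; lengths in mm; the calibration is good to about 2 mm. A picture is of the moment at which its call begins.
- finish_job(): hands the job in; it is judged then, once.
Trained networks look in a picture, given as the dict that the camera call returned (one of the last four; its "shot" number tells which), for a name from the list of things; names that differ only in an ending like _2 or _b are one class to them, and where a whole thing is asked for, a point or a joint stands for the part that bears it (a point fixed in the world has none). Each returns a list of dicts, best first, with "confidence" (0 to 1); they miss things now and then, are a little off and sometimes report something else, mostly with a low value. They report only what shows in the picture. A call takes as long as a camera call. They do not tell look-alikes from the thing itself.
- finder.masks_of(label, picture): "mask" (420x560 bool, what is visible of it) and "location" ([column, row] in pixels, amid what is visible of it).
The state is a dict: "clock": time; "qpos": joint angles; "qd": joint speeds; "joint_efforts": joint torques, N m; "tcp_pos": TCP position; "orientation": TCP orientation; "contact_force": force on the tool from outside, world axes, zero at the start; "moment": the same for the moment, N m; "opening": finger opening in mm; "gripper_force": force on a finger pad.
Only numpy, scipy, OpenCV 4.12 (cv2) and the standard library are available. Lean on these libraries where they do the work, as an engineer would, in place of code of your own. Each camera call takes 0.05 s, during which the arm holds its last target. There are 200 camera calls.

TASK

The four samples in the blue-ended comb rack have been tested and must be re-checked last one first: move them all to the yellow-ended comb rack in reverse order, so that what stands leftmost in the blue rack ends rightmost in the yellow one, and so on. Set each one down upright on the rack's base in the middle of its own bay, and do not drop any.

Things in the scene. Friction and masses are not known exactly. Their poses are not given: they have to be found in the camera images.
- source_rack: Fixed aluminium comb rack with blue end cheeks and edge strips, 70 (x) x 220 (y) mm, where the four samples stand at the start, each on a blue pad in its bay. Same shape, axes and bays as the yellow-ended target_rack: origin at the centre of its underside on the bench, y along the row to the robot's left, x across it, away from the robot, bay centres at y = -81, -27, 27, 81 mm.
- target_rack: Fixed, empty comb rack, yellow end cheeks (top 26 mm up); base 70 (x) x 220 (y) x 6 mm thick, no pads; fins 4 mm thick, 40 mm long in x, top 20 mm up, part it into 4 bays 50 mm wide, open at both x ends. Origin: centre of underside, on the bench; y along the row to the robot's left, x across it, away from the robot. Bay centres: x = 0, y = -81, -27, 27, 81 mm.
- green_puck_center (a point): Centre, half-way up, of the loose green puck: moulded specimen puck, grass green, with a small polished metal section in its top; solid cylinder 30 mm across, 21 mm tall, standing upright (its z axis is its axis, upward at the start); grasp across the outside.
- green_pad: Thin blue pad, 60 mm (x, across the rack) by 44 mm (y) by 3 mm, fixed in the bay of the blue rack where the green puck stands at the start; origin at the centre of its underside, its top is 9 mm above the bench.
- black_puck_center (a point): Centre, half-way up, of the loose black puck: moulded specimen puck, black, with a small polished metal section in its top; solid cylinder 30 mm across, 19 mm tall, standing upright (its z axis is its axis, upward at the start); grasp across the outside.
- black_pad: Thin blue pad, 60 mm (x, across the rack) by 44 mm (y) by 3 mm, fixed in the bay of the blue rack where the black puck stands at the start; origin at the centre of its underside, its top is 9 mm above the bench.
- brass_sleeve_center (a point): Centre, half-way up, of the loose brass sleeve: plain pale brass-yellow ring-shaped sleeve with a hole through it, 28 mm outside diameter, 20 mm tall, standing upright (its z axis is its axis, upward at the start); grasp across the outside.
- brass_pad: Thin blue pad, 60 mm (x, across the rack) by 44 mm (y) by 3 mm, fixed in the bay of the blue rack where the brass sleeve stands at the start; origin at the centre of its underside, its top is 9 mm above the bench.
- steel_bearing_center (a point): Centre, half-way up, of the loose steel bearing: bright steel ball bearing, a flat ring with a black seal and a hole in the middle, 35 mm outside diameter, 11 mm tall, standing upright (its z axis is its axis, upward at the start); grasp across the outside.
- steel_pad: Thin blue pad, 60 mm (x, across the rack) by 44 mm (y) by 3 mm, fixed in the bay of the blue rack where the steel bearing stands at the start; origin at the centre of its underside, its top is 9 mm above the bench.
Not all that is in view belongs to the job. What is shaped like the part that bears black_puck_center but orange is not meant. Leave any orange look-alike of the part that bears green_puck_center alone.

How it is judged (in metres and radians):
At the end, for the whole second after the job is handed in: All four stand upright (8 degrees) on the yellow-ended rack's base plate, one to a bay, within 18 mm along and 15 mm across the row of the bay's centre, in the reverse of their order in the blue-ended rack (leftmost there is rightmost here), released and still (((y of green_pad in the frame of source_rack between -0.093 and -0.069 m and y of green_puck_center in the frame of target_rack between 0.063 and 0.099 m) or (y of green_pad in the frame of source_rack between -0.039 and -0.015 m and y of green_puck_center in the frame of target_rack between 0.009 and 0.045 m) or (y of green_pad in the frame of source_rack between 0.015 and 0.039 m and y of green_puck_center in the frame of target_rack between -0.045 and -0.009 m) or (y of green_pad in the frame of source_rack between 0.069 and 0.093 m and y of green_puck_center in the frame of target_rack between -0.099 and -0.063 m)) and x of green_puck_center in the frame of target_rack between -0.015 and 0.015 m and z of green_puck_center in the frame of target_rack between 0.0115 and 0.0215 m and angle between each of green_puck_center, black_puck_center, brass_sleeve_center, steel_bearing_center's own z axis and vertical below 0.15 rad and linear speed of each of green_puck, black_puck, brass_sleeve, steel_bearing below 0.02 m/s and ((y of black_pad in the frame of source_rack between -0.093 and -0.069 m and y of black_puck_center in the frame of target_rack between 0.063 and 0.099 m) or (y of black_pad in the frame of source_rack between -0.039 and -0.015 m and y of black_puck_center in the frame of target_rack between 0.009 and 0.045 m) or (y of black_pad in the frame of source_rack between 0.015 and 0.039 m and y of black_puck_center in the frame of target_rack between -0.045 and -0.009 m) or (y of black_pad in the frame of source_rack between 0.069 and 0.093 m and y of black_puck_center in the frame of target_rack between -0.099 and -0.063 m)) and x of black_puck_center in the frame of target_rack between -0.015 and 0.015 m and z of black_puck_center in the frame of target_rack between 0.0105 and 0.0205 m and ((y of brass_pad in the frame of source_rack between -0.093 and -0.069 m and y of brass_sleeve_center in the frame of target_rack between 0.063 and 0.099 m) or (y of brass_pad in the frame of source_rack between -0.039 and -0.015 m and y of brass_sleeve_center in the frame of target_rack between 0.009 and 0.045 m) or (y of brass_pad in the frame of source_rack between 0.015 and 0.039 m and y of brass_sleeve_center in the frame of target_rack between -0.045 and -0.009 m) or (y of brass_pad in the frame of source_rack between 0.069 and 0.093 m and y of brass_sleeve_center in the frame of target_rack between -0.099 and -0.063 m)) and x of brass_sleeve_center in the frame of target_rack between -0.015 and 0.015 m and z of brass_sleeve_center in the frame of target_rack between 0.011 and 0.021 m and ((y of steel_pad in the frame of source_rack between -0.093 and -0.069 m and y of steel_bearing_center in the frame of target_rack between 0.063 and 0.099 m) or (y of steel_pad in the frame of source_rack between -0.039 and -0.015 m and y of steel_bearing_center in the frame of target_rack between 0.009 and 0.045 m) or (y of steel_pad in the frame of source_rack between 0.015 and 0.039 m and y of steel_bearing_center in the frame of target_rack between -0.045 and -0.009 m) or (y of steel_pad in the frame of source_rack between 0.069 and 0.093 m and y of steel_bearing_center in the frame of target_rack between -0.099 and -0.063 m)) and x of steel_bearing_center in the frame of target_rack between -0.015 and 0.015 m and z of steel_bearing_center in the frame of target_rack between 0.0065 and 0.0165 m); the robot touches nothing.
It fails at once if the green puck is let go or thrown more than about 5 cm above the rack (height (world z) of green_puck_center above 0.075 m and contact force between the fingers and green_puck below 0.01 N).
It fails at once if the black puck is let go or thrown more than about 5 cm above the rack (height (world z) of black_puck_center above 0.075 m and contact force between the fingers and black_puck below 0.01 N).
It fails at once if the brass sleeve is let go or thrown more than about 5 cm above the rack (height (world z) of brass_sleeve_center above 0.075 m and contact force between the fingers and brass_sleeve below 0.01 N).
It fails at once if the steel bearing is let go or thrown more than about 5 cm above the rack (height (world z) of steel_bearing_center above 0.075 m and contact force between the fingers and steel_bearing below 0.01 N).
It also fails if it takes over 96 s, if anything falls off the work surface, if the arm or the gripper's body presses on something with over 40 N, if the wrist force passes 120 N, or if a joint passes its speed limit or range.

## Working session

There is one attempt and no reset: what is moved stays moved. The work goes in short steps, Python scripts to look and compute and a tool call to move; the robot and the scene stay as the last step left them, time stands still between calls to the robot, and variables do not carry over. Pictures are saved under pics/ and viewed, at most 14 in all, crops included, and the job is handed in when it is done.

Besides the shell and the picture viewer there is one more tool, called after "Call:" by a JSON object that holds its "name" and its "arguments". move_arm: Moves the arm, as the interface text tells. Its arguments: {"type":"object","properties":{"increments":{"type":"array","items":{"type":"object","properties":{"tx":{"type":"number"},"ty":{"type":"number"},"tz":{"type":"number"},"rx":{"type":"number"},"ry":{"type":"number"},"rz":{"type":"number"},"grip":{"type":"number"}}}},"newtons":{"type":"number"}},"required":["increments"]}

```bash
ls; mkdir -p pics
python3 - <<'E'
from rig import ctrl, vision
import cv2,pickle
s=ctrl.observe();print(s)
for n in("top","side"):
    f=vision.grab_frame(n);cv2.imwrite(f"pics/{n}0.png",f["img"]);pickle.dump({k:v for k,v in f.items()},open(f"{n}0.pkl","wb"))
    print(f["camera_matrix"],f["k1"],f["cam_to_world"])
E
```

```text
pics
{'clock': 0.0, 'qpos': array([-1.23020655,  0.41185574, -0.01269578,  1.59700898,  0.00560314,
        1.13428431, -0.08220561]), 'qd': array([-0.00079002,  0.00054036, -0.00091225,  0.00141118,  0.00077724,
        0.00109351,  0.00043274]), 'joint_efforts': array([-1.94727136e-06, -5.87934959e+01,  6.41688779e-01, -2.91065007e+01,
       -5.38208010e-02,  1.85397867e-02,  1.62956762e-04]), 'tcp_pos': array([248.30488016, 573.0750688 , 246.85099675]), 'orientation': array([-6.37616203e-01, -3.07600875e+00,  2.36931316e-03]), 'contact_force': array([-0.12832615,  0.09340907, -0.0061912 ]), 'moment': array([-0.00038847,  0.01715291, -0.05409759]), 'gripper_force': 0.0, 'opening': 87.74625730669202}
[[544.92627196   0.         287.12299093]
 [  0.         544.92627196 202.27680594]
 [  0.           0.           1.        ]] -0.16066865009141856 [[ 2.19656695e-02 -9.84633868e-01  1.73244495e-01  4.30782325e+02]
 [-9.99570205e-01 -1.82642372e-02  2.29308422e-02 -2.05767186e+02]
 [-1.94143053e-02 -1.73673727e-01 -9.84611863e-01  8.78637148e+02]
 [ 0.00000000e+00  0.00000000e+00  0.00000000e+00  1.00000000e+00]]
[[545.44606367   0.         283.64576857]
 [  0.         545.44606367 214.9048213 ]
 [  0.           0.           1.        ]] -0.20430039820246754 [[-5.54307174e-01 -7.09708446e-01  4.34807404e-01  1.76731163e+02]
 [-8.32260047e-01  4.78472096e-01 -2.80013693e-01  5.63108755e+01]
 [-9.31512693e-03 -5.17086429e-01 -8.55882500e-01  8.58803635e+02]
 [ 0.00000000e+00  0.00000000e+00  0.00000000e+00  1.00000000e+00]]
```

View pics/top0.png

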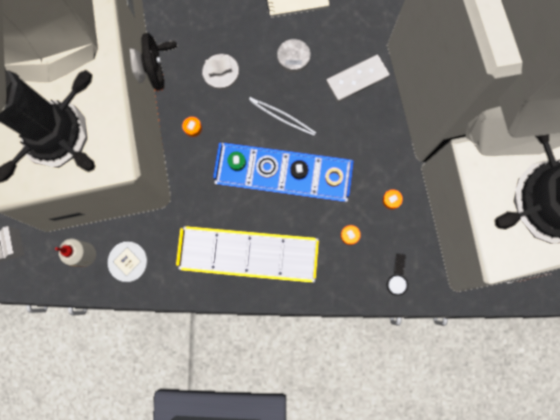

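View pics/side0.png

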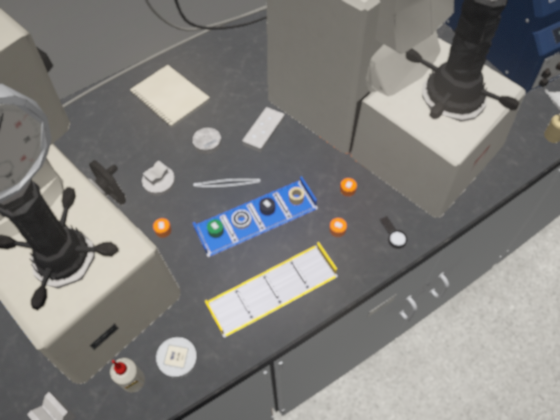

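The four in the blue rack, left to right: green (236,160), steel bearing (267,167), black (299,170), brass (334,177) in the top view. The orange pucks at (191,125), (393,199) and (350,234) are look-alikes. The yellow rack is centred near (248,254). Next I measure positions and the heights of the obstacles.

```bash
cat > h.py <<'E'
import numpy as np,cv2
from rig import ctrl,vision,finder
def rays(f,uv):
    K=f["camera_matrix"];k=f["k1"]
    return cv2.undistortPoints(np.float64(uv).reshape(-1,1,2),K,np.array([k,0,0,0.])).reshape(-1,2)
def plane(f,uv,z):   # pixel -> world on height z
    r=rays(f,uv);T=f["cam_to_world"];d=np.c_[r,np.ones(len(r))]@T[:3,:3].T;o=T[:3,3]
    return o+d*((z-o[2])/d[:,2])[:,None]
def cloud(f):
    v,u=np.mgrid[:420,:560];r=rays(f,np.c_[u.ravel(),v.ravel()])
    D=f["depth"].ravel();T=f["cam_to_world"]
    p=(np.c_[r,np.ones(len(r))]*D[:,None])@T[:3,:3].T+T[:3,3];p[D==0]=np.nan
    return p.reshape(420,560,3)
E
python3 - <<'E'
from h import *
np.set_printoptions(precision=1,suppress=True)
L=["green_puck_center","steel_bearing_center","black_puck_center","brass_sleeve_center","source_rack","target_rack"]
H=dict(zip(L,[30,20,28,29,9,6]))
for n in("top","side"):
    f=vision.grab_frame(n);P=cloud(f)
    for l in L:
        for m in finder.masks_of(l,f)[:4]:
            M=m["mask"];p=P[M];p=p[~np.isnan(p[:,0])]
            hi=np.nanpercentile(p[:,2],80) if len(p) else 0
            c=plane(f,[m["location"]],H[l])[0]
            box=cv2.minAreaRect(plane(f,np.argwhere(M)[:,::-1],H[l])[:,:2].astype(np.float32))
            print(n,l,round(m["confidence"],2),m["location"],c[:2],"z80",round(hi,1),"minrect",np.array(box[0]),np.array(box[1]),round(box[2],1))
    if n=="top":
        # coarse height map, 50mm cells
        g=P.reshape(-1,3);g=g[~np.isnan(g[:,0])]
        for x in range(900,150,-50):
            print(x,[int(np.max(q[:,2])) if len(q:=g[(abs(g[:,0]-x)<25)&(abs(g[:,1]-y)<25)]) else -1 for y in range(250,-700,-50)])
E
```

```text
top green_puck_center 0.72 [239.7, 161.5] [ 645.3 -108.2] z80 30.5 minrect [ 645.6 -103.7] [33.6 28.1] 28.2
top green_puck_center 0.71 [188.6, 127.8] [701.2 -21.6] z80 21.7 minrect [703.5 -27.1] [32.8 27.2] 28.9
top black_puck_center 0.63 [351.2, 235.3] [ 529.7 -287.7] z80 20.3 minrect [ 530.2 -286.5] [31.6 30. ] 1.0
top black_puck_center 0.59 [392.6, 199.4] [ 588.2 -353.6] z80 20.3 minrect [ 588.5 -352.3] [29.2 33.6] 45.3
top black_puck_center 0.5 [300.8, 169.0] [ 635.  -206.7] z80 29.5 minrect [ 634.2 -203.8] [31.3 28.9] 1.0
top brass_sleeve_center 0.66 [336.3, 175.1] [ 625.8 -263.6] z80 29.8 minrect [ 622.7 -260.7] [29.5 27.2] 0.5
top brass_sleeve_center 0.52 [269.6, 168.3] [ 635.1 -156.7] z80 20.8 minrect [ 638.  -152.4] [34.7 32.2] 1.0
top source_rack 0.6 [281.8, 173.5] [ 631.5 -175.7] z80 18.2 minrect [ 634.8 -176.4] [222.9  71.3] 83.1
top target_rack 0.92 [251.7, 253.4] [ 500.  -130.4] z80 8.1 minrect [ 499.3 -122. ] [226.5  73.5] 85.6
900 [-1, -1, -1, 136, 122, 4, 4, 4, 15, 15, 4, 4, 5, -1, -1, -1, -1, -1, -1]
850 [-1, -1, -1, 224, 171, 92, 16, 37, 19, 20, 5, 19, 222, -1, -1,
[... 1505 characters left out ...]
49.4] z80 20.6 minrect [ 639.1 -149.3] [34.6 37.5] 56.1
side black_puck_center 0.7 [269.3, 205.1] [ 630.4 -205.5] z80 28.8 minrect [ 631.8 -200.3] [30.8 38.4] 56.8
side black_puck_center 0.66 [339.1, 227.9] [ 522.2 -281.5] z80 20.4 minrect [ 525.4 -280.3] [29.  37.9] 44.1
side black_puck_center 0.6 [349.3, 188.0] [ 579.4 -347.6] z80 19.4 minrect [ 581.8 -346.5] [29.7 38.2] 53.2
side brass_sleeve_center 0.71 [296.7, 195.7] [ 619.  -257.4] z80 29.3 minrect [ 620.1 -256.8] [25.6 36.9] 56.0
side source_rack 0.65 [257.1, 222.5] [ 621.9 -173. ] z80 19.0 minrect [ 635.  -180.9] [226.6  77. ] 83.7
side target_rack 0.63 [272.3, 290.1] [ 496.9 -124.3] z80 7.9 minrect [ 498.7 -127.7] [227.3  73.4] 86.4
```

```bash
cat > m.py <<'E'
from h import *
np.set_printoptions(precision=1,suppress=True)
def racks(f):
    P=cloud(f);hsv=cv2.cvtColor(f["img"],cv2.COLOR_BGR2HSV);out={}
    for n,lo,hi,c in(("src",(100,120,80),(125,255,255),(635,-176)),("tgt",(22,110,90),(36,255,255),(499,-124))):
        M=cv2.inRange(hsv,lo,hi)>0
        M&=(np.hypot(P[...,0]-c[0],P[...,1]-c[1])<140)&(P[...,2]<40)
        uv=np.argwhere(M)[:,::-1]
        for lab,sel,z in(("all",uv,8),("cheek",uv[P[M][:,2]>17],26)):
            b=cv2.minAreaRect(plane(f,sel,z)[:,:2].astype(np.float32))
            out[n,lab]=(len(sel),np.array(b[0]),np.array(b[1]),round(b[2],1))
    return out
if __name__=="__main__":
    L={"green_puck_center":((645,-104),19.5),"steel_bearing_center":((640,-152),14.5),"black_puck_center":((633,-203),18.5),"brass_sleeve_center":((622,-259),19)}
    for n in("top","side"):
        f=vision.grab_frame(n)
        for k,v in racks(f).items():print(n,k,*v)
        for l,(c,z) in L.items():
            for m in finder.masks_of(l,f):
                uv=np.argwhere(m["mask"])[:,::-1];q=plane(f,uv,z)[:,:2]
                b=np.array(cv2.minAreaRect(q.astype(np.float32))[0])
                if np.hypot(*(b-c))<20:print(n,l,q.mean(0),b)
        if n=="top":
            cv2.imwrite("pics/top1.png",cv2.resize(f["img"][110:300,160:430],None,fx=2.9,fy=2.9,interpolation=2))
E
python3 m.py
```

```text
top ('src', 'all') 3586 [ 635.6 -176.7] [226.7  72.7] 83.1
top ('src', 'cheek') 273 [ 635.2 -177.5] [218.7  59.8] 83.2
top ('tgt', 'all') 1111 [ 499.3 -122.2] [228.   73.6] 86.0
top ('tgt', 'cheek') 224 [ 498.3 -124.2] [221.2  58.2] 86.2
top green_puck_center [ 648.8 -102.1] [ 648.8 -102.5]
top steel_bearing_center [ 640.5 -152.2] [ 640.7 -151.5]
top black_puck_center [ 636.4 -203.7] [ 636.5 -203.8]
top brass_sleeve_center [ 624.1 -261.3] [ 624.9 -261.4]
side ('src', 'all') 1975 [ 637.3 -181.7] [225.9  75.4] 83.2
side ('src', 'cheek') 192 [ 634.1 -177.7] [219.7  61.3] 83.0
side ('tgt', 'all') 670 [ 499.  -127.5] [227.1  74.2] 86.0
side ('tgt', 'cheek') 181 [ 498.  -124.1] [220.3  61. ] 86.0
side green_puck_center [ 650.3 -100.8] [ 650.1 -100.4]
side steel_bearing_center [ 641.5 -150.7] [ 642.1 -150.6]
side black_puck_center [ 637.6 -203.4] [ 637.  -203.3]
side brass_sleeve_center [ 625.9 -260.1] [ 625.5 -260.5]
```

View pics/top1.png

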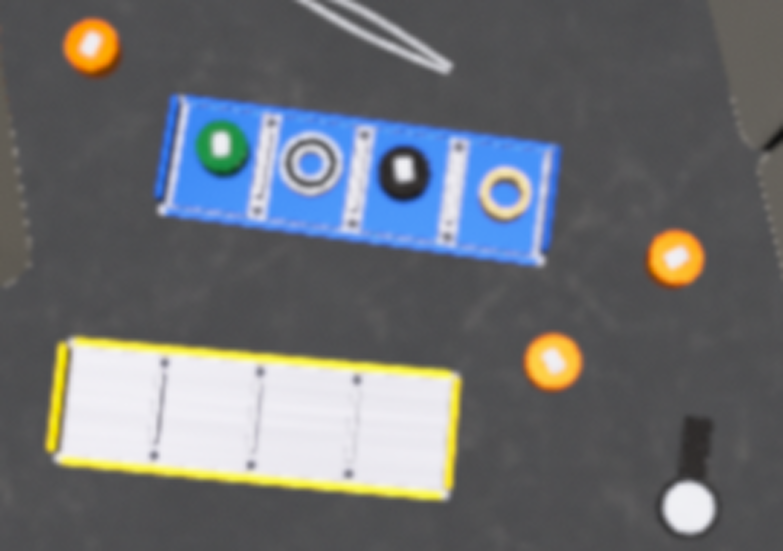

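Confirmed: no look-alike stands in the rack; green, steel, black and brass are unambiguous. The machine on the left comes near the brass bay, so I check its clearance there.

Run:
```python
from h import *
for n in("top","side"):
    f=vision.grab_frame(n);g=cloud(f).reshape(-1,3);g=g[~np.isnan(g[:,0])]
    g=g[(g[:,2]>70)&(g[:,1]>-150)&(g[:,1]<200)]
    for x in range(400,800,25):
        q=g[abs(g[:,0]-x)<12.5]
        if len(q):
            q=q[np.argsort(q[:,1])[:400]];print(n,x,"ymin pts",q[[0,5,20]].round().tolist())
s=ctrl.observe();R=cv2.Rodrigues(s["orientation"])[0]
d=R.T@(np.array([649.5,-101.5,130])-s["tcp_pos"]);print(R.round(3),d)
```

```text
top 475 ymin pts [[487.0, 139.0, 76.0], [486.0, 141.0, 71.0], [487.0, 145.0, 82.0]]
top 500 ymin pts [[492.0, 137.0, 71.0], [494.0, 139.0, 71.0], [490.0, 141.0, 80.0]]
top 525 ymin pts [[537.0, 165.0, 98.0], [537.0, 167.0, 94.0], [537.0, 187.0, 76.0]]
top 550 ymin pts [[562.0, 68.0, 71.0], [562.0, 72.0, 79.0], [562.0, 76.0, 98.0]]
top 575 ymin pts [[587.0, 10.0, 72.0], [587.0, 10.0, 87.0], [586.0, 12.0, 104.0]]
top 600 ymin pts [[588.0, 9.0, 74.0], [591.0, 10.0, 71.0], [597.0, 11.0, 75.0]]
top 625 ymin pts [[617.0, 15.0, 70.0], [615.0, 16.0, 86.0], [617.0, 17.0, 88.0]]
top 650 ymin pts [[638.0, 21.0, 73.0], [639.0, 21.0, 100.0], [646.0, 22.0, 75.0]]
top 675 ymin pts [[663.0, 26.0, 71.0], [663.0, 27.0, 108.0], [663.0, 28.0, 122.0]]
top 700 ymin pts [[688.0, 30.0, 74.0], [691.0, 32.0, 75.0], [689.0, 33.0, 111.0]]
top 725 ymin pts [[713.0, 37.0, 74.0], [716.0, 38.0, 89.0], [713.0, 39.0, 102.0]]
top 750 ymin pts [[744.0, 9.0, 106.0], [747.0, 11.0, 95.0], [744.0, 11.0, 109.0]]
top 775 ymin pts [[765.0, 14.0, 74.0], [784.0, 15.0, 110.0], [769.0, 16.0, 73.0]]
side 475 ymin pts [[487.0, 140.
[... 487 characters left out ...]
in pts [[614.0, 19.0, 164.0], [619.0, 21.0, 162.0], [635.0, 23.0, 161.0]]
side 650 ymin pts [[639.0, 24.0, 162.0], [641.0, 26.0, 164.0], [642.0, 29.0, 165.0]]
side 675 ymin pts [[664.0, 30.0, 162.0], [665.0, 32.0, 166.0], [672.0, 35.0, 167.0]]
side 700 ymin pts [[709.0, 29.0, 441.0], [706.0, 31.0, 442.0], [707.0, 32.0, 444.0]]
side 725 ymin pts [[737.0, 21.0, 109.0], [714.0, 30.0, 447.0], [717.0, 34.0, 456.0]]
side 750 ymin pts [[744.0, 11.0, 100.0], [748.0, 12.0, 129.0], [740.0, 13.0, 105.0]]
side 775 ymin pts [[763.0, 14.0, 143.0], [773.0, 17.0, 142.0], [772.0, 20.0, 145.0]]
[[-0.918  0.397  0.   ]
 [ 0.397  0.918 -0.   ]
 [-0.     0.    -1.   ]] [-636.29580358 -459.97005452  117.65333895]
```

Call:
{"name": "move_arm", "arguments": {"increments": [{"tx": -36,"ty": -47,"tz": 4,"rz": 0.107},{"tx": -72,"ty": -93,"tz": 8,"rz": 0.214},{"tx": -107,"ty": -140,"tz": 12,"rz": 0.321},{"tx": -143,"ty": -186,"tz": 16,"rz": 0.428},{"tx": -179,"ty": -233,"tz": 20,"rz": 0.535},{"tx": -215,"ty": -280,"tz": 24,"rz": 0.642},{"tx": -250,"ty": -326,"tz": 28,"rz": 0.749},{"tx": -286,"ty": -373,"tz": 32,"rz": 0.856},{"tx": -322,"ty": -420,"tz": 36,"rz": 0.963},{"tx": -357,"ty": -466,"tz": 40,"rz": 1.07}]}}

```text
$.increments[0]: bad value
```

```bash
cat > go.py <<'E'
# increments (tool axes) from present measured pose to world x y z, tool-y azimuth deg
import sys
from h import *
def go(x,y,z,az):
    s=ctrl.observe();R=cv2.Rodrigues(s["orientation"])[0]
    d=R.T@(np.array([x,y,z])-s["tcp_pos"])
    a=np.radians(az);T=np.c_[[np.sin(a),-np.cos(a),0],[np.cos(a),np.sin(a),0],[0,0,-1]]
    print("t",s["clock"],"pos",s["tcp_pos"].round(1),"open",round(s["opening"],1),"F",s["contact_force"].round(1))
    print(" inc",d.round(1),cv2.Rodrigues(R.T@T)[0].ravel().round(3))
if __name__=="__main__":
    for w in sys.argv[1:]:go(*map(float,w.split(",")))
E
python3 go.py 420,-110,200,-6.9 649.5,-101.5,130,-6.9 649.5,-101.5,37.5,-6.9
```

```text
t 1.4 pos [248.4 573.5 247.6] open 88.0 F [ 0.1 -0.1 -0.5]
 inc [-429.1 -559.    47.7] [ 0.664 -0.89   1.111]
t 1.4 pos [248.4 573.5 247.6] open 88.0 F [ 0.1 -0.1 -0.5]
 inc [-636.3 -460.   117.7] [ 0.664 -0.89   1.111]
t 1.4 pos [248.4 573.5 247.6] open 88.0 F [ 0.1 -0.1 -0.5]
 inc [-636.3 -460.   210.2] [ 0.664 -0.89   1.111]
```

Call:
{"name": "move_arm", "arguments": {"increments": [{"tx": -36,"ty": -47,"tz": 4,"rx": 0,"ry": 0,"rz": 0.107,"grip": 70},{"tx": -72,"ty": -93,"tz": 8,"rx": 0,"ry": 0,"rz": 0.214,"grip": 70},{"tx": -107,"ty": -140,"tz": 12,"rx": 0,"ry": 0,"rz": 0.321,"grip": 70},{"tx": -143,"ty": -186,"tz": 16,"rx": 0,"ry": 0,"rz": 0.428,"grip": 70},{"tx": -179,"ty": -233,"tz": 20,"rx": 0,"ry": 0,"rz": 0.535,"grip": 70},{"tx": -215,"ty": -280,"tz": 24,"rx": 0,"ry": 0,"rz": 0.642,"grip": 70},{"tx": -250,"ty": -326,"tz": 28,"rx": 0,"ry": 0,"rz": 0.749,"grip": 70},{"tx": -286,"ty": -373,"tz": 32,"rx": 0,"ry": 0,"rz": 0.856,"grip": 70},{"tx": -322,"ty": -420,"tz": 36,"rx": 0,"ry": 0,"rz": 0.963,"grip": 70},{"tx": -357,"ty": -466,"tz": 40,"rx": 0,"ry": 0,"rz": 1.07,"grip": 70}]}}

```text
clock: 2.65
tcp_pos: [391.2, 2.2, 208.0]
orientation: [2.12, 2.317, 0.003]
contact_force: [1.1, 0.9, 1.0]
opening: 70.2
gripper_force: 0.0
```

```bash
sed -i 's/\[np.sin(a),-np.cos(a),0\]/[-np.sin(a),np.cos(a),0]/' go.py
python3 go.py 420,-110,200,-6.9 649.5,-101.5,130,-6.9 649.5,-101.5,37.5,-6.9
```

```text
t 2.65 pos [391.2   2.2 208. ] open 70.2 F [1.1 0.9 1. ]
 inc [-114.3   18.7    8. ] [ 0.002 -0.001  0.209]
t 2.65 pos [391.2   2.2 208. ] open 70.2 F [1.1 0.9 1. ]
 inc [-126.2  248.    78.4] [ 0.002 -0.001  0.209]
t 2.65 pos [391.2   2.2 208. ] open 70.2 F [1.1 0.9 1. ]
 inc [-126.3  247.8  170.9] [ 0.002 -0.001  0.209]
```

Call:
{"name": "move_arm", "arguments": {"increments": [{"tx": -57,"ty": 9,"tz": 4,"rx": 0,"ry": 0,"rz": 0.105,"grip": 70},{"tx": -114,"ty": 19,"tz": 8,"rx": 0,"ry": 0,"rz": 0.209,"grip": 70},{"tx": -117,"ty": 76,"tz": 25,"rx": 0.002,"ry": -0.001,"rz": 0.209,"grip": 70},{"tx": -120,"ty": 133,"tz": 45,"rx": 0.002,"ry": -0.001,"rz": 0.209,"grip": 70},{"tx": -123,"ty": 190,"tz": 70,"rx": 0.002,"ry": -0.001,"rz": 0.209,"grip": 70},{"tx": -126,"ty": 248,"tz": 98,"rx": 0.002,"ry": -0.001,"rz": 0.209,"grip": 70},{"tx": -126,"ty": 248,"tz": 115,"rx": 0.002,"ry": -0.001,"rz": 0.209,"grip": 70},{"tx": -126,"ty": 248,"tz": 115,"rx": 0.002,"ry": -0.001,"rz": 0.209,"grip": 70}]}}

```text
clock: 3.65
tcp_pos: [647.7, -98.9, 90.7]
orientation: [-2.346, -2.085, 0.008]
contact_force: [0.2, 0.1, 0.5]
opening: 70.3
gripper_force: 0.0
```

```bash
python3 go.py 649.5,-101.5,38,-6.9
```

```text
t 3.65 pos [647.7 -98.9  90.7] open 70.3 F [0.2 0.1 0.5]
 inc [-2.3  2.5 52.7] [-0.006  0.002  0.003]
```

Call:
{"name": "move_arm", "arguments": {"increments": [{"tx": -2,"ty": 2,"tz": 25,"rx": 0,"ry": 0,"rz": 0,"grip": 70},{"tx": -2,"ty": 2,"tz": 45,"rx": 0,"ry": 0,"rz": 0,"grip": 70},{"tx": -2,"ty": 2,"tz": 52,"rx": 0,"ry": 0,"rz": 0,"grip": 70},{"tx": -2,"ty": 2,"tz": 52,"rx": 0,"ry": 0,"rz": 0,"grip": 70},{"tx": -2,"ty": 2,"tz": 52,"rx": 0,"ry": 0,"rz": 0,"grip": 40},{"tx": -2,"ty": 2,"tz": 52,"rx": 0,"ry": 0,"rz": 0,"grip": 15},{"tx": -2,"ty": 2,"tz": 52,"rx": 0,"ry": 0,"rz": 0,"grip": 15},{"tx": -2,"ty": 2,"tz": 52,"rx": 0,"ry": 0,"rz": 0,"grip": 15},{"tx": -2,"ty": 2,"tz": 52,"rx": 0,"ry": 0,"rz": 0,"grip": 15}], "newtons": 20}}

```text
clock: 4.78
tcp_pos: [651.0, -100.9, 40.7]
orientation: [-2.347, -2.087, 0.003]
contact_force: [-0.1, 0.3, 1.5]
opening: 29.2
gripper_force: 20.0
```

```bash
python3 go.py 649.5,-101.5,85,-5 492.7,-205,85,-3.9 492.7,-205,36,-3.9
```

```text
t 4.775 pos [ 651.  -100.9   40.7] open 29.2 F [-0.1  0.3  1.5]
 inc [ -0.8  -1.5 -44.3] [-0.002  0.001 -0.03 ]
t 4.775 pos [ 651.  -100.9   40.7] open 29.2 F [-0.1  0.3  1.5]
 inc [-121.9 -145.1  -43.9] [-0.002  0.001 -0.049]
t 4.775 pos [ 651.  -100.9   40.7] open 29.2 F [-0.1  0.3  1.5]
 inc [-121.8 -145.     5.1] [-0.002  0.001 -0.049]
```

Call:
{"name": "move_arm", "arguments": {"increments": [{"tx": 0,"ty": 0,"tz": -22,"rx": 0,"ry": 0,"rz": 0,"grip": 15},{"tx": 0,"ty": 0,"tz": -44,"rx": 0,"ry": 0,"rz": 0,"grip": 15},{"tx": -30,"ty": -36,"tz": -44,"rx": 0,"ry": 0,"rz": -0.012,"grip": 15},{"tx": -61,"ty": -73,"tz": -44,"rx": 0,"ry": 0,"rz": -0.024,"grip": 15},{"tx": -92,"ty": -109,"tz": -44,"rx": 0,"ry": 0,"rz": -0.036,"grip": 15},{"tx": -122,"ty": -145,"tz": -44,"rx": 0,"ry": 0,"rz": -0.049,"grip": 15},{"tx": -122,"ty": -145,"tz": -44,"rx": 0,"ry": 0,"rz": -0.049,"grip": 15},{"tx": -122,"ty": -145,"tz": -30,"rx": 0,"ry": 0,"rz": -0.049,"grip": 15},{"tx": -122,"ty": -145,"tz": -30,"rx": 0,"ry": 0,"rz": -0.049,"grip": 15}]}}

```text
clock: 5.9
tcp_pos: [493.4, -204.0, 70.2]
orientation: [-2.293, -2.145, 0.004]
contact_force: [-0.2, 0.1, 0.0]
opening: 29.3
gripper_force: 20.0
```

```bash
python3 go.py 492.7,-205,38,-3.9
python3 - <<'E'
from h import *
print(ctrl.observe()["gripper_force"])
f=vision.grab_frame("side");cv2.imwrite("pics/g1.png",f["img"][100:400,150:450])
E
```

```text
t 5.9 pos [ 493.4 -204.    70.2] open 29.3 F [-0.2  0.1  0. ]
 inc [-1.  -0.5 32.2] [-0.003  0.001  0.002]
19.99924510717392
```

View pics/g1.png

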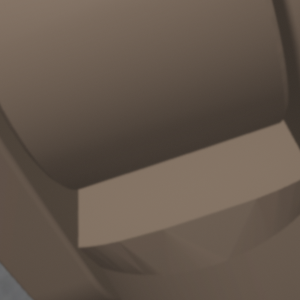

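The arm blocks the side view here (brown link fills the crop), but 20 N and a 29.3 mm opening show the puck is held. Lowering it now.

Call:
{"name": "move_arm", "arguments": {"increments": [{"tx": -1,"ty": 0,"tz": 20,"rx": 0,"ry": 0,"rz": 0,"grip": 15},{"tx": -1,"ty": 0,"tz": 29,"rx": 0,"ry": 0,"rz": 0,"grip": 15},{"tx": -1,"ty": 0,"tz": 32,"rx": 0,"ry": 0,"rz": 0,"grip": 15},{"tx": -1,"ty": 0,"tz": 32,"rx": 0,"ry": 0,"rz": 0,"grip": 15},{"tx": -1,"ty": 0,"tz": 32,"rx": 0,"ry": 0,"rz": 0,"grip": 15}]}}

```text
clock: 6.58
tcp_pos: [493.0, -206.3, 39.5]
orientation: [-2.296, -2.145, 0.003]
contact_force: [0.4, 0.5, -0.2]
opening: 29.8
gripper_force: 20.0
```

```bash
python3 go.py 492.7,-205,37.7,-3.9 641,-151.3,90,-6.9
```

```text
t 6.575 pos [ 493.  -206.3   39.5] open 29.8 F [ 0.4  0.5 -0.2]
 inc [ 1.3 -0.4  1.8] [-0.001  0.001  0.   ]
t 6.575 pos [ 493.  -206.3   39.5] open 29.8 F [ 0.4  0.5 -0.2]
 inc [ 64.9 143.9 -50.8] [-0.001  0.001  0.052]
```

Call:
{"name": "move_arm", "arguments": {"increments": [{"tx": 1,"ty": 0,"tz": 1,"rx": 0,"ry": 0,"rz": 0,"grip": 15},{"tx": 1,"ty": 0,"tz": 2,"rx": 0,"ry": 0,"rz": 0,"grip": 15},{"tx": 1,"ty": 0,"tz": 2,"rx": 0,"ry": 0,"rz": 0,"grip": 15}]}}

```text
clock: 6.95
tcp_pos: [492.9, -205.1, 37.6]
orientation: [-2.295, -2.144, 0.002]
contact_force: [-2.2, 0.3, 6.0]
opening: 29.9
gripper_force: 20.0
```

Call:
{"name": "move_arm", "arguments": {"increments": [{"tx": 0,"ty": 0,"tz": 0,"rx": 0,"ry": 0,"rz": 0,"grip": 40},{"tx": 0,"ty": 0,"tz": 0,"rx": 0,"ry": 0,"rz": 0,"grip": 60},{"tx": 0,"ty": 0,"tz": 0,"rx": 0,"ry": 0,"rz": 0,"grip": 65},{"tx": 0,"ty": 0,"tz": -25,"rx": 0,"ry": 0,"rz": 0,"grip": 70},{"tx": 0,"ty": 0,"tz": -53,"rx": 0,"ry": 0,"rz": 0,"grip": 70},{"tx": 21,"ty": 48,"tz": -53,"rx": 0,"ry": 0,"rz": 0.018,"grip": 70},{"tx": 42,"ty": 96,"tz": -53,"rx": 0,"ry": 0,"rz": 0.036,"grip": 70},{"tx": 64,"ty": 144,"tz": -53,"rx": 0,"ry": 0,"rz": 0.052,"grip": 70},{"tx": 64,"ty": 144,"tz": -53,"rx": 0,"ry": 0,"rz": 0.052,"grip": 70},{"tx": 64,"ty": 144,"tz": -53,"rx": 0,"ry": 0,"rz": 0.052,"grip": 70}]}}

```text
clock: 8.2
tcp_pos: [639.9, -151.6, 89.1]
orientation: [-2.35, -2.083, 0.006]
contact_force: [-0.5, -0.8, -0.5]
opening: 70.2
gripper_force: 0.0
```

```bash
python3 go.py 641,-151.3,37,-6.9
cat > chk.py <<'E'
import sys
from m import *
Z=dict(green_puck_center=16.5,steel_bearing_center=11.5,black_puck_center=15.5,brass_sleeve_center=16)
def tf(p):
    a=np.radians(-3.9);d=np.array(p)-[498.2,-124.2];return np.array([d@[np.cos(a),np.sin(a)],d@[-np.sin(a),np.cos(a)]])
for n in("top","side"):
    f=vision.grab_frame(n)
    for l in Z:
        for m in finder.masks_of(l,f):
            b=plane(f,np.argwhere(m["mask"])[:,::-1],Z[l])[:,:2].mean(0);t=tf(b)
            if abs(t[0])<30 and abs(t[1])<115:print(n,l,round(m["confidence"],2),"rack xy",t)
    if len(sys.argv)>1:cv2.imwrite(f"pics/{sys.argv[1]}_{n}.png",f["img"])
E
python3 chk.py c1
```

```text
t 8.2 pos [ 639.9 -151.6   89.1] open 70.2 F [-0.5 -0.8 -0.5]
 inc [ 0.5  1.2 52.1] [-0.003  0.002  0.   ]
top green_puck_center 0.71 rack xy [  0.9 -81.1]
```

View pics/c1_top.png

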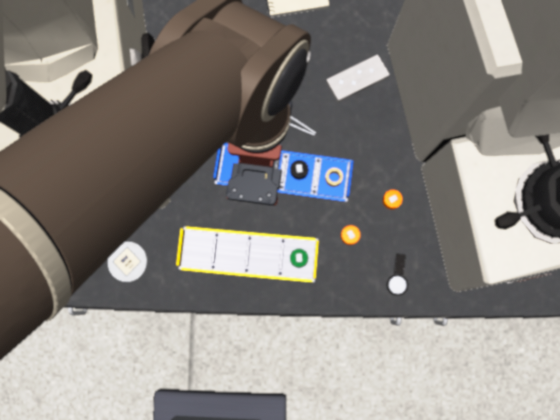

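The green puck stands in the rightmost yellow bay at (299,258), within 1 mm of its centre. The steel bearing is next.

Call:
{"name": "move_arm", "arguments": {"increments": [{"tx": 0,"ty": 1,"tz": 25,"rx": 0,"ry": 0,"rz": 0,"grip": 70},{"tx": 0,"ty": 1,"tz": 45,"rx": 0,"ry": 0,"rz": 0,"grip": 70},{"tx": 0,"ty": 1,"tz": 51,"rx": 0,"ry": 0,"rz": 0,"grip": 70},{"tx": 0,"ty": 1,"tz": 53,"rx": 0,"ry": 0,"rz": 0,"grip": 60},{"tx": 0,"ty": 1,"tz": 53,"rx": 0,"ry": 0,"rz": 0,"grip": 45},{"tx": 0,"ty": 1,"tz": 53,"rx": 0,"ry": 0,"rz": 0,"grip": 20},{"tx": 0,"ty": 1,"tz": 53,"rx": 0,"ry": 0,"rz": 0,"grip": 20},{"tx": 0,"ty": 1,"tz": 53,"rx": 0,"ry": 0,"rz": 0,"grip": 20},{"tx": 0,"ty": 1,"tz": 53,"rx": 0,"ry": 0,"rz": 0,"grip": 20}], "newtons": 20}}

```text
clock: 9.82
tcp_pos: [642.0, -151.2, 37.2]
orientation: [-2.35, -2.084, 0.003]
contact_force: [-1.1, 0.8, 5.3]
opening: 33.3
gripper_force: 20.0
```

```bash
python3 go.py 496.4,-151.1,35.5,-3.9
```

```text
t 9.825 pos [ 642.  -151.2   37.2] open 33.3 F [-1.1  0.8  5.3]
 inc [ -17.3 -144.5    1.9] [-0.001  0.001 -0.052]
```

Call:
{"name": "move_arm", "arguments": {"increments": [{"tx": 0,"ty": 0,"tz": -15,"rx": 0,"ry": 0,"rz": 0,"grip": 20},{"tx": 0,"ty": 0,"tz": -30,"rx": 0,"ry": 0,"rz": 0,"grip": 20},{"tx": 0,"ty": 0,"tz": -45,"rx": 0,"ry": 0,"rz": 0,"grip": 20},{"tx": 0,"ty": 0,"tz": -45,"rx": 0,"ry": 0,"rz": 0,"grip": 20}]}}

```text
clock: 10.32
tcp_pos: [642.8, -151.4, 83.6]
orientation: [2.349, 2.083, -0.0]
contact_force: [-0.2, -0.6, -1.7]
opening: 32.9
gripper_force: 20.0
```

```bash
python3 go.py 496.4,-151.1,35.5,-3.9
python3 - <<'E'
from h import *
a=vision.grab_frame("side")["img"];print(ctrl.observe()["opening"]);b=vision.grab_frame("top")["img"];print(ctrl.observe()["opening"])
cv2.imwrite("pics/s1.png",np.hstack([a[100:300,140:400],b[100:300,150:410]]))
E
```

```text
t 10.325 pos [ 642.8 -151.4   83.6] open 32.9 F [-0.2 -0.6 -1.7]
 inc [ -17.1 -145.5   48. ] [ 0.001  0.001 -0.052]
33.313006571566675
33.15971167689655
```

View pics/s1.png

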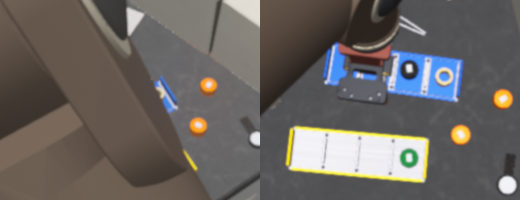

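Call:
{"name": "move_arm", "arguments": {"increments": [{"tx": -4,"ty": -36,"tz": 0,"rx": 0,"ry": 0,"rz": -0.013,"grip": 20},{"tx": -9,"ty": -73,"tz": 0,"rx": 0,"ry": 0,"rz": -0.026,"grip": 20},{"tx": -13,"ty": -109,"tz": 0,"rx": 0,"ry": 0,"rz": -0.039,"grip": 20},{"tx": -17,"ty": -145,"tz": 0,"rx": 0,"ry": 0,"rz": -0.052,"grip": 20},{"tx": -17,"ty": -145,"tz": 15,"rx": 0,"ry": 0,"rz": -0.052,"grip": 20},{"tx": -17,"ty": -145,"tz": 30,"rx": 0,"ry": 0,"rz": -0.052,"grip": 20},{"tx": -17,"ty": -145,"tz": 42,"rx": 0,"ry": 0,"rz": -0.052,"grip": 20},{"tx": -17,"ty": -145,"tz": 45,"rx": 0,"ry": 0,"rz": -0.052,"grip": 20},{"tx": -17,"ty": -145,"tz": 45,"rx": 0,"ry": 0,"rz": -0.052,"grip": 20},{"tx": -17,"ty": -145,"tz": 45,"rx": 0,"ry": 0,"rz": -0.052,"grip": 20}]}}

```text
clock: 11.68
tcp_pos: [496.1, -150.9, 37.2]
orientation: [-2.296, -2.144, 0.003]
contact_force: [0.7, 0.7, -0.3]
opening: 33.5
gripper_force: 20.0
```

```bash
python3 go.py 496.4,-151.1,34.7,-3.9
```

```text
t 11.675 pos [ 496.1 -150.9   37.2] open 33.5 F [ 0.7  0.7 -0.3]
 inc [-0.1  0.4  2.5] [-0.001  0.001 -0.   ]
```

Call:
{"name": "move_arm", "arguments": {"increments": [{"tx": 0,"ty": 0,"tz": 1,"rx": 0,"ry": 0,"rz": 0,"grip": 20},{"tx": 0,"ty": 0,"tz": 2,"rx": 0,"ry": 0,"rz": 0,"grip": 20},{"tx": 0,"ty": 0,"tz": 2.5,"rx": 0,"ry": 0,"rz": 0,"grip": 20},{"tx": 0,"ty": 0,"tz": 2.5,"rx": 0,"ry": 0,"rz": 0,"grip": 20}]}}

```text
clock: 12.18
tcp_pos: [495.7, -150.7, 34.5]
orientation: [-2.295, -2.144, 0.003]
contact_force: [0.3, -0.1, -0.4]
opening: 33.3
gripper_force: 20.0
```

Call:
{"name": "move_arm", "arguments": {"increments": [{"tx": 0,"ty": 0,"tz": 1,"rx": 0,"ry": 0,"rz": 0,"grip": 20},{"tx": 0,"ty": 0,"tz": 1,"rx": 0,"ry": 0,"rz": 0,"grip": 20}]}}

```text
clock: 12.42
tcp_pos: [495.8, -150.8, 34.1]
orientation: [-2.295, -2.144, 0.002]
contact_force: [-2.7, 0.2, 7.6]
opening: 33.0
gripper_force: 20.0
```

Contact at 7.6 N, so I release and go to the black puck.

```bash
python3 go.py 637,-203.5,90,-6.9
```

```text
t 12.425 pos [ 495.8 -150.8   34.1] open 33.0 F [-2.7  0.2  7.6]
 inc [-43.  144.4 -56.1] [-0.002  0.001  0.052]
```

Call:
{"name": "move_arm", "arguments": {"increments": [{"tx": 0,"ty": 0,"tz": 0,"rx": 0,"ry": 0,"rz": 0,"grip": 40},{"tx": 0,"ty": 0,"tz": 0,"rx": 0,"ry": 0,"rz": 0,"grip": 60},{"tx": 0,"ty": 0,"tz": 0,"rx": 0,"ry": 0,"rz": 0,"grip": 65},{"tx": 0,"ty": 0,"tz": -25,"rx": 0,"ry": 0,"rz": 0,"grip": 70},{"tx": 0,"ty": 0,"tz": -56,"rx": 0,"ry": 0,"rz": 0,"grip": 70},{"tx": -14,"ty": 48,"tz": -56,"rx": 0,"ry": 0,"rz": 0.018,"grip": 70},{"tx": -28,"ty": 96,"tz": -56,"rx": 0,"ry": 0,"rz": 0.036,"grip": 70},{"tx": -43,"ty": 144,"tz": -56,"rx": 0,"ry": 0,"rz": 0.052,"grip": 70},{"tx": -43,"ty": 144,"tz": -56,"rx": 0,"ry": 0,"rz": 0.052,"grip": 70},{"tx": -43,"ty": 144,"tz": -56,"rx": 0,"ry": 0,"rz": 0.052,"grip": 70}]}}

```text
clock: 13.68
tcp_pos: [635.6, -203.4, 88.5]
orientation: [-2.35, -2.083, 0.005]
contact_force: [0.4, -0.2, 0.4]
opening: 70.1
gripper_force: 0.0
```

```bash
python3 go.py 637,-203.5,38,-6.9; python3 chk.py c2; python3 -c "
import cv2;cv2.imwrite('pics/c2c.png',cv2.resize(cv2.imread('pics/c2_top.png')[130:300,160:430],None,fx=2.9,fy=2.9))"
```

```text
t 13.675 pos [ 635.6 -203.4   88.5] open 70.1 F [ 0.4 -0.2  0.4]
 inc [ 0.2  1.6 50.5] [-0.004  0.001  0.   ]
top green_puck_center 0.87 rack xy [  0.6 -82.1]
top steel_bearing_center 0.54 rack xy [  0.3 -27.4]
top black_puck_center 0.64 rack xy [-1.   0.4]
```

View pics/c2c.png

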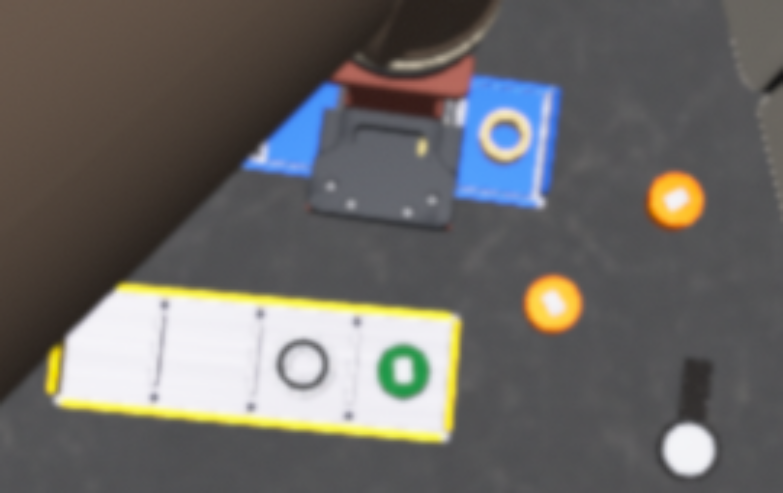

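The bearing lies flat in its bay next to the green puck, crop (303,364). The black report at rack y 0.4 is a false hit, since that spot is empty. The black puck is next.

Call:
{"name": "move_arm", "arguments": {"increments": [{"tx": 0,"ty": 1.5,"tz": 25,"rx": 0,"ry": 0,"rz": 0,"grip": 70},{"tx": 0,"ty": 1.5,"tz": 43,"rx": 0,"ry": 0,"rz": 0,"grip": 70},{"tx": 0,"ty": 1.5,"tz": 50,"rx": 0,"ry": 0,"rz": 0,"grip": 70},{"tx": 0,"ty": 1.5,"tz": 50,"rx": 0,"ry": 0,"rz": 0,"grip": 60},{"tx": 0,"ty": 1.5,"tz": 50,"rx": 0,"ry": 0,"rz": 0,"grip": 40},{"tx": 0,"ty": 1.5,"tz": 50,"rx": 0,"ry": 0,"rz": 0,"grip": 15},{"tx": 0,"ty": 1.5,"tz": 50,"rx": 0,"ry": 0,"rz": 0,"grip": 15},{"tx": 0,"ty": 1.5,"tz": 50,"rx": 0,"ry": 0,"rz": 0,"grip": 15},{"tx": 0,"ty": 1.5,"tz": 50,"rx": 0,"ry": 0,"rz": 0,"grip": 15}], "newtons": 20}}

```text
clock: 15.3
tcp_pos: [638.1, -203.7, 39.6]
orientation: [-2.35, -2.084, 0.003]
contact_force: [-1.6, 0.3, 2.9]
opening: 29.4
gripper_force: 20.0
```

```bash
python3 go.py 500,-97.3,38,-3.9
```

```text
t 15.3 pos [ 638.1 -203.7   39.6] open 29.4 F [-1.6  0.3  2.9]
 inc [  89.1 -149.8    1.7] [-0.002  0.001 -0.052]
```

Call:
{"name": "move_arm", "arguments": {"increments": [{"tx": 0,"ty": 0,"tz": -22,"rx": 0,"ry": 0,"rz": 0,"grip": 15},{"tx": 0,"ty": 0,"tz": -45,"rx": 0,"ry": 0,"rz": 0,"grip": 15},{"tx": 22,"ty": -37,"tz": -45,"rx": 0,"ry": 0,"rz": -0.013,"grip": 15},{"tx": 45,"ty": -75,"tz": -45,"rx": 0,"ry": 0,"rz": -0.026,"grip": 15},{"tx": 67,"ty": -112,"tz": -45,"rx": 0,"ry": 0,"rz": -0.039,"grip": 15},{"tx": 89,"ty": -150,"tz": -45,"rx": 0,"ry": 0,"rz": -0.052,"grip": 15},{"tx": 89,"ty": -150,"tz": -30,"rx": 0,"ry": 0,"rz": -0.052,"grip": 15},{"tx": 89,"ty": -150,"tz": -10,"rx": 0,"ry": 0,"rz": -0.052,"grip": 15},{"tx": 89,"ty": -150,"tz": 0,"rx": 0,"ry": 0,"rz": -0.052,"grip": 15},{"tx": 89,"ty": -150,"tz": 0,"rx": 0,"ry": 0,"rz": -0.052,"grip": 15}]}}

```text
clock: 16.55
tcp_pos: [499.9, -98.0, 39.1]
orientation: [-2.296, -2.143, 0.005]
contact_force: [-0.3, 0.4, -1.1]
opening: 29.4
gripper_force: 20.0
```

```bash
python3 go.py 500,-97.3,36.6,-3.9
```

```text
t 16.55 pos [499.9 -98.   39.1] open 29.4 F [-0.3  0.4 -1.1]
 inc [0.7 0.1 2.5] [-0.003  0.002 -0.001]
```

Call:
{"name": "move_arm", "arguments": {"increments": [{"tx": 0.5,"ty": 0,"tz": 1,"rx": 0,"ry": 0,"rz": 0,"grip": 15},{"tx": 0.5,"ty": 0,"tz": 2,"rx": 0,"ry": 0,"rz": 0,"grip": 15},{"tx": 0.5,"ty": 0,"tz": 2.5,"rx": 0,"ry": 0,"rz": 0,"grip": 15},{"tx": 0.5,"ty": 0,"tz": 3,"rx": 0,"ry": 0,"rz": 0,"grip": 15}]}}

```text
clock: 17.05
tcp_pos: [499.8, -96.7, 36.6]
orientation: [-2.295, -2.144, 0.003]
contact_force: [0.5, -0.5, -1.3]
opening: 29.5
gripper_force: 20.0
```

```bash
python3 go.py 500,-97.3,36.6,-3.9 625,-260.8,90,-6.9
```

```text
t 17.05 pos [499.8 -96.7  36.6] open 29.5 F [ 0.5 -0.5 -1.3]
 inc [-0.5  0.2 -0. ] [-0.002  0.001  0.   ]
t 17.05 pos [499.8 -96.7  36.6] open 29.5 F [ 0.5 -0.5 -1.3]
 inc [-155.2  135.9  -53.5] [-0.002  0.001  0.053]
```

Call:
{"name": "move_arm", "arguments": {"increments": [{"tx": 0,"ty": 0,"tz": 1,"rx": 0,"ry": 0,"rz": 0,"grip": 15},{"tx": 0,"ty": 0,"tz": 1,"rx": 0,"ry": 0,"rz": 0,"grip": 15}]}}

```text
clock: 17.3
tcp_pos: [499.8, -96.8, 36.4]
orientation: [-2.295, -2.144, 0.002]
contact_force: [-3.7, 1.2, 13.8]
opening: 29.4
gripper_force: 20.0
```

Call:
{"name": "move_arm", "arguments": {"increments": [{"tx": 0,"ty": 0,"tz": -0.5,"rx": 0,"ry": 0,"rz": 0,"grip": 40},{"tx": 0,"ty": 0,"tz": -0.5,"rx": 0,"ry": 0,"rz": 0,"grip": 60},{"tx": 0,"ty": 0,"tz": -0.5,"rx": 0,"ry": 0,"rz": 0,"grip": 65},{"tx": 0,"ty": 0,"tz": -25,"rx": 0,"ry": 0,"rz": 0,"grip": 70},{"tx": 0,"ty": 0,"tz": -54,"rx": 0,"ry": 0,"rz": 0,"grip": 70},{"tx": -39,"ty": 34,"tz": -54,"rx": 0,"ry": 0,"rz": 0.013,"grip": 70},{"tx": -78,"ty": 68,"tz": -54,"rx": 0,"ry": 0,"rz": 0.026,"grip": 70},{"tx": -117,"ty": 102,"tz": -54,"rx": 0,"ry": 0,"rz": 0.039,"grip": 70},{"tx": -155,"ty": 136,"tz": -54,"rx": 0,"ry": 0,"rz": 0.053,"grip": 70},{"tx": -155,"ty": 136,"tz": -54,"rx": 0,"ry": 0,"rz": 0.053,"grip": 70}]}}

```text
clock: 18.55
tcp_pos: [625.6, -264.8, 88.8]
orientation: [2.354, 2.078, -0.006]
contact_force: [0.1, -0.1, -0.5]
opening: 69.7
gripper_force: 0.0
```

```bash
python3 go.py 625,-260.8,38.5,-6.9; python3 chk.py c3
```

```text
t 18.55 pos [ 625.6 -264.8   88.8] open 69.7 F [ 0.1 -0.1 -0.5]
 inc [ 4.1 -1.  50.3] [-0.001  0.004 -0.004]
top green_puck_center 0.86 rack xy [  0.7 -82.5]
top green_puck_center 0.31 rack xy [ -2.6 -30.3]
top steel_bearing_center 0.83 rack xy [ -2.5 -29.7]
```

Call:
{"name": "move_arm", "arguments": {"increments": [{"tx": 0,"ty": 0,"tz": 25,"rx": 0,"ry": 0,"rz": 0,"grip": 70},{"tx": 0,"ty": 0,"tz": 25,"rx": 0,"ry": 0,"rz": 0,"grip": 70}]}}

```text
clock: 19.3
tcp_pos: [623.9, -259.7, 62.9]
orientation: [-2.349, -2.081, 0.005]
contact_force: [-0.9, -0.2, 1.3]
opening: 69.9
gripper_force: 0.0
```

```bash
python3 go.py 625,-260.8,38.5,-6.9
```

```text
t 19.3 pos [ 623.9 -259.7   62.9] open 69.9 F [-0.9 -0.2  1.3]
 inc [-1.   1.4 24.4] [-0.005  0.    -0.   ]
```

View pics/c3_top.png

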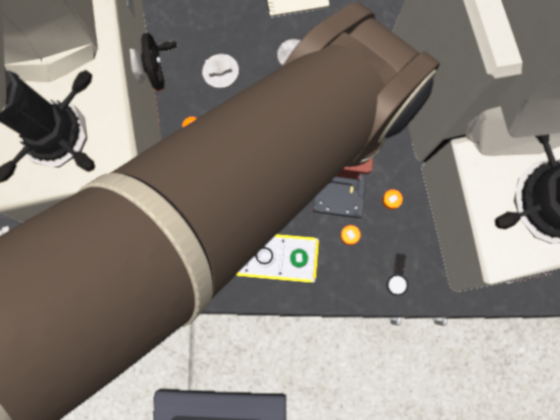

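The bearing and green puck are undisturbed at (264,256) and (299,258). The arm hides part of the bearing, which explains its shifted reading. The brass sleeve is next.

Call:
{"name": "move_arm", "arguments": {"increments": [{"tx": -1,"ty": 1,"tz": 16,"rx": 0,"ry": 0,"rz": 0,"grip": 70},{"tx": -1,"ty": 1,"tz": 24,"rx": 0,"ry": 0,"rz": 0,"grip": 70},{"tx": -1,"ty": 1,"tz": 24,"rx": 0,"ry": 0,"rz": 0,"grip": 60},{"tx": -1,"ty": 1,"tz": 24,"rx": 0,"ry": 0,"rz": 0,"grip": 40},{"tx": -1,"ty": 1,"tz": 24,"rx": 0,"ry": 0,"rz": 0,"grip": 15},{"tx": -1,"ty": 1,"tz": 24,"rx": 0,"ry": 0,"rz": 0,"grip": 15},{"tx": -1,"ty": 1,"tz": 24,"rx": 0,"ry": 0,"rz": 0,"grip": 15},{"tx": -1,"ty": 1,"tz": 24,"rx": 0,"ry": 0,"rz": 0,"grip": 15}], "newtons": 20}}

```text
clock: 20.3
tcp_pos: [625.8, -261.8, 40.6]
orientation: [-2.351, -2.083, 0.003]
contact_force: [-0.6, 0.6, 2.5]
opening: 26.7
gripper_force: 20.0
```

```bash
python3 go.py 503.7,-43.4,38,-3.9
```

```text
t 20.3 pos [ 625.8 -261.8   40.6] open 26.7 F [-0.6  0.6  2.5]
 inc [ 202.1 -147.6    2.6] [-0.002  0.001 -0.053]
```

Call:
{"name": "move_arm", "arguments": {"increments": [{"tx": 0,"ty": 0,"tz": -24,"rx": 0,"ry": 0,"rz": 0,"grip": 15},{"tx": 0,"ty": 0,"tz": -48,"rx": 0,"ry": 0,"rz": 0,"grip": 15},{"tx": 40,"ty": -30,"tz": -48,"rx": 0,"ry": 0,"rz": -0.01,"grip": 15},{"tx": 81,"ty": -59,"tz": -48,"rx": 0,"ry": 0,"rz": -0.021,"grip": 15},{"tx": 121,"ty": -89,"tz": -48,"rx": 0,"ry": 0,"rz": -0.032,"grip": 15},{"tx": 162,"ty": -118,"tz": -48,"rx": 0,"ry": 0,"rz": -0.043,"grip": 15},{"tx": 202,"ty": -148,"tz": -48,"rx": 0,"ry": 0,"rz": -0.053,"grip": 15},{"tx": 202,"ty": -148,"tz": -48,"rx": 0,"ry": 0,"rz": -0.053,"grip": 15},{"tx": 202,"ty": -148,"tz": -30,"rx": 0,"ry": 0,"rz": -0.053,"grip": 15},{"tx": 202,"ty": -148,"tz": -30,"rx": 0,"ry": 0,"rz": -0.053,"grip": 15}]}}

```text
clock: 21.55
tcp_pos: [502.9, -44.7, 68.9]
orientation: [-2.297, -2.142, 0.007]
contact_force: [-0.6, -0.2, -0.5]
opening: 27.1
gripper_force: 20.0
```

```bash
python3 go.py 503.7,-43.4,37.6,-3.9; python3 chk.py c4
```

```text
t 21.55 pos [502.9 -44.7  68.9] open 27.1 F [-0.6 -0.2 -0.5]
 inc [ 1.4  0.9 31.3] [-0.004  0.002 -0.002]
top green_puck_center 0.76 rack xy [  0.7 -82.9]
top steel_bearing_center 0.72 rack xy [  0.1 -27.2]
top black_puck_center 0.83 rack xy [-0.5 26.4]
top brass_sleeve_center 0.4 rack xy [  0.9 -81.7]
```

Call:
{"name": "move_arm", "arguments": {"increments": [{"tx": 1,"ty": 1,"tz": 16,"rx": 0,"ry": 0,"rz": 0,"grip": 15},{"tx": 1,"ty": 1,"tz": 27,"rx": 0,"ry": 0,"rz": 0,"grip": 15},{"tx": 1,"ty": 1,"tz": 30,"rx": 0,"ry": 0,"rz": 0,"grip": 15},{"tx": 1,"ty": 1,"tz": 31,"rx": 0,"ry": 0,"rz": 0,"grip": 15},{"tx": 1,"ty": 1,"tz": 31,"rx": 0,"ry": 0,"rz": 0,"grip": 15}]}}

```text
clock: 22.68
tcp_pos: [504.4, -42.6, 39.5]
orientation: [-2.295, -2.144, 0.003]
contact_force: [0.1, -0.3, -0.9]
opening: 27.0
gripper_force: 20.0
```

Call:
{"name": "move_arm", "arguments": {"increments": [{"tx": 0,"ty": 0,"tz": 1,"rx": 0,"ry": 0,"rz": 0,"grip": 15},{"tx": 0,"ty": 0,"tz": 1.5,"rx": 0,"ry": 0,"rz": 0,"grip": 15},{"tx": 0,"ty": 0,"tz": 2,"rx": 0,"ry": 0,"rz": 0,"grip": 15},{"tx": 0,"ty": 0,"tz": 2,"rx": 0,"ry": 0,"rz": 0,"grip": 15}]}}

```text
clock: 23.18
tcp_pos: [504.4, -42.5, 37.5]
orientation: [-2.295, -2.144, 0.003]
contact_force: [-0.9, 0.9, 0.9]
opening: 27.4
gripper_force: 20.0
```

Near contact; one last millimetre.

Call:
{"name": "move_arm", "arguments": {"increments": [{"tx": 0,"ty": 0,"tz": 0.7,"rx": 0,"ry": 0,"rz": 0,"grip": 15},{"tx": 0,"ty": 0,"tz": 0.7,"rx": 0,"ry": 0,"rz": 0,"grip": 15}]}}

```text
clock: 23.42
tcp_pos: [504.4, -42.5, 37.4]
orientation: [-2.295, -2.144, 0.002]
contact_force: [-3.1, 0.6, 11.3]
opening: 27.1
gripper_force: 20.0
```

Call:
{"name": "move_arm", "arguments": {"increments": [{"tx": 0,"ty": 0,"tz": -0.5,"rx": 0,"ry": 0,"rz": 0,"grip": 40},{"tx": 0,"ty": 0,"tz": -0.5,"rx": 0,"ry": 0,"rz": 0,"grip": 60},{"tx": 0,"ty": 0,"tz": -0.5,"rx": 0,"ry": 0,"rz": 0,"grip": 65},{"tx": 0,"ty": 0,"tz": -25,"rx": 0,"ry": 0,"rz": 0,"grip": 70},{"tx": 0,"ty": 0,"tz": -60,"rx": 0,"ry": 0,"rz": 0,"grip": 70},{"tx": 0,"ty": 0,"tz": -110,"rx": 0,"ry": 0,"rz": 0,"grip": 70},{"tx": 0,"ty": -50,"tz": -140,"rx": 0,"ry": 0,"rz": 0,"grip": 70},{"tx": 40,"ty": -90,"tz": -160,"rx": 0,"ry": 0,"rz": -0.1,"grip": 70},{"tx": 95,"ty": -110,"tz": -160,"rx": 0,"ry": 0,"rz": -0.2,"grip": 70},{"tx": 150,"ty": -110,"tz": -160,"rx": 0,"ry": 0,"rz": -0.3,"grip": 70}]}}

```text
clock: 24.68
tcp_pos: [403.8, 116.4, 197.5]
orientation: [-1.944, -2.465, -0.001]
contact_force: [0.8, 0.4, -0.2]
opening: 70.0
gripper_force: 0.0
```

```bash
python3 chk.py c5; python3 -c "
import cv2;cv2.imwrite('pics/c5c.png',cv2.resize(cv2.imread('pics/c5_top.png')[130:300,160:430],None,fx=2.9,fy=2.9))"
```

```text
top green_puck_center 0.55 rack xy [  0.6 -82.7]
top steel_bearing_center 0.65 rack xy [  0.3 -27.6]
top black_puck_center 0.61 rack xy [ 0.4 27.1]
top black_puck_center 0.5 rack xy [ -0.6 -27.6]
top brass_sleeve_center 0.52 rack xy [ 1.1 84.6]
side green_puck_center 0.54 rack xy [  1.  -81.8]
```

View pics/c5c.png

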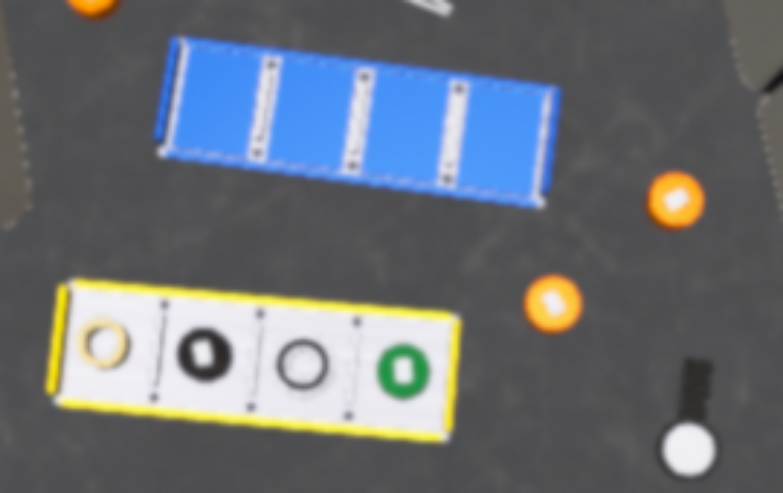

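All four stand centred in the yellow rack, left to right brass (103,344), black (204,355), steel (302,364), green (403,371) in the crop. The blue rack is empty and the arm is clear.

```bash
python3 -c "
from rig import finish_job;print(finish_job())"
```

```text
the job is handed in; nothing more can be done
None
```

All four samples are in the yellow rack in reverse order (brass, black, steel, green from left to right), and the job was handed in at about 25 s; the last picture showed each upright and within about 4 mm of its bay centre, but the hand-in returned no verdict.

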